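# Open the safety-capped bottle at the candle table

### The job

Open the blue bottle: push its red safety cap straight down against its spring and, holding it down, turn it anticlockwise (seen from above) until it is free, then lift it off. Go by feel and never force the cap: do not bear down hard, wrench it against its stops or tug it. Set the cap down, right way up, in the tin tray (do not drop it), let go, and leave the other bottle and the candle tins where they are.

Things in the scene. Friction and masses are not known exactly. Their poses are not given: they have to be found in the camera images.
- cap_center (a point): Red ribbed safety cap, round, 56 mm across, 38 mm tall, 45 g, loose, white mark on top; the point is on its axis half-way up (19 mm above its underside), z along the axis, up. It starts locked on the blue bottle: three pins inside it are held up under three lugs of the neck by a sprung seal. Freed, it lifts straight off and can move sideways once 40 mm up
- cap_under (a point): Middle of the cap's underside. Pressing: about 6 N before the cap moves, then 0.9 N per mm. Safety teeth block turning until it is 3 to 7 mm down (differs each time, cannot be seen); the firm stop is 2.5 mm below where the teeth clear. Pressed home and eased up about 1 mm it turns freely, with hardly any torque
- bottle: Blue bottle, 84 mm across, fixed upright in a square wooden stand (104 mm wide, 50 mm tall) fixed to the table; origin at the middle of the stand's underside, z up. Bottle shoulder 90 mm up; the locked cap's underside is 105 mm, its top 143 mm up, on the bottle's axis. Its yaw says nothing of the lugs. White neck 35 mm across (47 mm over the lugs) to 129 mm, seal to 140 mm
- neck (a point): Middle of the bottle's neck top, 129 mm up. Turning: the held-down cap must go anticlockwise (from above) by 30 to 71 degrees to be free of the lugs, depending on how far it was done up, which cannot be seen; about 17 degrees farther its pins meet solid stops: the torque starts to rise, then shoots up within 2 degrees. Backed off 8 degrees from there it is free to lift
- tray: Shallow square tin tray fixed on the table, 130 mm wide, walls 3 mm thick, 12 mm high over all, floor 3 mm thick; origin at the middle of its underside, z up
- other_bottle: Look-alike bystander: green bottle with a smooth white cap in the same kind of stand, 143 mm tall, fixed; origin at the middle of its underside
- tin1: Candle tin, bystander, loose: 74 mm across, 70 mm tall plus a 22 mm card wick; origin at the middle of its underside
- tin2: Candle tin, bystander, as tin1
- tin3: Candle tin, bystander, as tin1
- tin4: Candle tin, bystander, as tin1
- tin5: Candle tin, bystander, as tin1
Mind the look-alikes: they are no part of the job. What is meant by the part that bears cap_center is not brown, green or grey, and is the smaller of those in its own colour.

How it is judged (in metres and radians):
On the way, in this order (a step that is already met when the one before it is completed fails the run):
1. the cap is pressed down on the bottle by at least 2.5 mm (z of cap_center in the frame of bottle below 0.1215 m and horizontal distance between cap_center and bottle below 0.006 m), for 0.1 s.
2. the cap is lifted clear of the neck, held in the fingers (z of cap_center in the frame of bottle above 0.147 m and contact force between the fingers and cap above 1 N), for 0.1 s.
At the end, for the whole second after the job is handed in: The cap stands right way up (within 0.1 rad) flat on the floor of the tin tray, its centre within 40 mm of the tray's middle along each side and 18 to 26 mm above the tray's underside, at rest and let go (x of cap_center in the frame of tray between -0.04 and 0.04 m and y of cap_center in the frame of tray between -0.04 and 0.04 m and z of cap_center in the frame of tray between 0.018 and 0.026 m and angle between cap_center's own z axis and vertical below 0.1 rad and linear speed of cap below 0.02 m/s); the robot touches nothing.
It fails at once if the cap and the bottle (its neck, stop or spring seal) press on each other with more than 60 N (contact force between cap and bottle above 60 N).
It fails at once if the cap is dropped: moves faster than 0.8 m/s while not held (linear speed of cap above 0.8 m/s and contact force between the fingers and cap below 0.1 N).
It fails at once if the robot bumps the other bottle with more than 5 N (contact force between any of the arm, the fingers and other_bottle above 5 N).
It fails at once if a candle tin is moved by more than 30 mm (distance of any of tin1, tin2, tin3, tin4, tin5 from where it was at the start of the episode above 0.03 m).
It also fails if it takes over 64 s, if anything falls off the work surface, if the arm or the gripper's body presses on something with over 40 N, if the wrist force passes 120 N, or if a joint passes its speed limit or range.

### The arm

A 6-joint arm with a two-finger parallel gripper is mounted at the origin on the work surface. World frame = base frame: x ahead of the robot, y to its left, z up, the work surface at z = 0. Lengths are in mm, angles in rad, forces in N, time in s.
With the tool pointing down it reaches from about 400 to 925 mm from the base axis. Payload 12.5 kg.
Tool frame: the origin (TCP) lies on the centre line of the jaws, within the pads' length; the fingertips stand 14 mm ahead of it and the grasp point (between the pads) lies 5 mm behind it; z points along the fingers, x is the direction in which the jaws open and shut, and the axes are right-handed (so a half turn about z gives the same grasp; the last joint's range is limited). The gripper opens to 95 mm and grips with 3 to 60 N. Pads are 20 mm wide; open, the fingers measure 119 mm over their backs; the gripper's body (75 mm by 180 mm) begins 59 mm behind the grasp point.
Start: joints at [1.115, 0.491, 1.559, -0, 1.092, -0.106], TCP at [214.177, 587.174, 228.661] pointing down, gripper open.
Joint ranges: [-3.1, 3.1], [-0.84, 2.19], [0.05, 2.79], [-1.13, 4.28], [0.06, 2.93], [-2.69, 2.69]. Speed limits (rad/s): [2.22, 2.22, 2.79, 3.14, 3.14, 3.14].

### API

Orientations are given as [roll, pitch, yaw] about the fixed x, y, z axes, in that order (R = Rz(yaw) Ry(pitch) Rx(roll)).
In Python, from cell import state, read_camera, job_done gives the robot as it stands.
- The arm moves only by the shell command python3 -m handwheel 'ROWS'. ROWS is JSON, a list of rows, each an object of numbers: "hand": the finger opening in m, from 0 to 0.0951; "x", "y", "z": the shift along the world's x, y, z in m; "spin": the turn about the world's z in units of 5 degrees (1.0 is 5 degrees). In form: [{"hand": .., "x": .., "y": .., "z": .., "spin": ..}, ...]. A call has 1 to 20 rows; each row is the pose to reach, as a shift and turn from the pose commanded when the call began; what a row does not reach only later rows make up. A row lasts 1/12 s, in which the tool goes at most 41.7 mm and 7.16 degrees, less where a joint would pass 70% of its speed; a pose out of reach is approached as far as the arm can. A call with a gripper value outside its range is refused whole. The fingers move at their own pace and stop on an object; the grip force is fixed at half the most. Time passes only in rows, so rows that repeat a pose let the fingers close. It gives the time, the measured TCP pose, the force and the opening at its end, in the units of the state.
- state(): the state, without advancing time (a new reading comes with each control period).
- read_camera(name): name is "side" or "top"; returns a dict with "img" (384x512x3 uint8, red, green, blue), "fx", "fy", "cx", "cy" (pixels), "T" (4x4, takes a point from camera to world coordinates). Camera axes: x right, y down, z forward; pixel columns grow to the right and rows downward; lengths in mm; the calibration is good to about 2 mm. A picture is of the moment at which its call begins. There is no depth.
- job_done(): hands the job in, once; it reports no verdict.
The state is a dict: "t": time; "joints": joint angles; "qvel": joint speeds; "tau": joint torques, N m; "eef_pos": TCP position; "tcp_rot": TCP orientation; "ft_force": force on the tool from outside, world axes, zero at the start; "moment": the same for the moment, N m; "opening": opening from 0.0 (shut) to 1.0 (fully open).
Only numpy, scipy, OpenCV 4.12 (cv2) and the standard library are available. Lean on these libraries where they do the work, as an engineer would, in place of code of your own. Each camera call takes 0.05 s, during which the arm holds its last target. There are 200 camera calls.

## Working session

There is one attempt and no reset: what is moved stays moved. The work goes in short steps, Python scripts to look and compute and a shell command to move; the robot and the scene stay as the last step left them, time stands still between calls to the robot, and variables do not carry over. Pictures are saved under pics/ and viewed, about 8 in all and at most 12, crops included, and the job is handed in when it is done.

```bash
ls; mkdir -p pics; python3 - <<'E'
from cell import state, read_camera
import cv2, json, numpy as np
print(state())
for n in ("top","side"):
    c=read_camera(n); cv2.imwrite(f"pics/{n}0.png",c["img"][:,:,::-1])
    print(n,c["fx"],c["fy"],c["cx"],c["cy"],np.round(c["T"],4).tolist())
E
```

```text
pics
{'t': 0.0, 'joints': array([ 1.11541701e+00,  4.91569403e-01,  1.55947757e+00,  3.96300174e-05,
        1.09169126e+00, -1.05626226e-01]), 'qvel': array([-0.00144877, -0.00013366,  0.00030065, -0.00123846,  0.00029415,
        0.00031166]), 'tau': array([ 6.81412330e-04, -6.12637997e+01, -2.58183199e+01,  6.93206163e-02,
        4.82040457e-02, -6.25185066e-05]), 'eef_pos': array([214.04612373, 586.95066229, 228.04594026]), 'tcp_rot': array([-3.14143692e+00,  1.13549075e-03,  1.22102504e+00]), 'ft_force': array([0.99897656, 0.07953502, 0.29388941]), 'moment': array([-0.00855286,  0.02003021,  0.03555254]), 'opening': 0.9984696602433638}
top 445.4537707347344 445.4537707347344 253.26576773709644 194.43228494646613 [[0.0199, -0.994, 0.1079, 522.1433], [-0.9998, -0.0188, 0.0115, -13.8161], [-0.0094, -0.1081, -0.9941, 1016.6601], [0.0, 0.0, 0.0, 1.0]]
side 414.8814090662588 414.8814090662588 261.2352460695126 181.1652340253812 [[0.7367, -0.4722, 0.484, 115.457], [-0.6759, -0.5356, 0.5063, -536.5326], [0.0202, -0.7001, -0.7137, 838.545], [0.0, 0.0, 0.0, 1.0]]
```

View pics/top0.png

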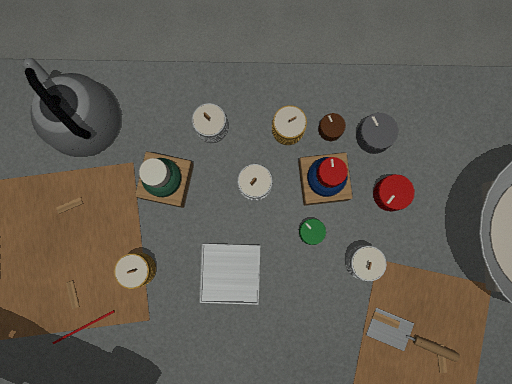

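View pics/side0.png

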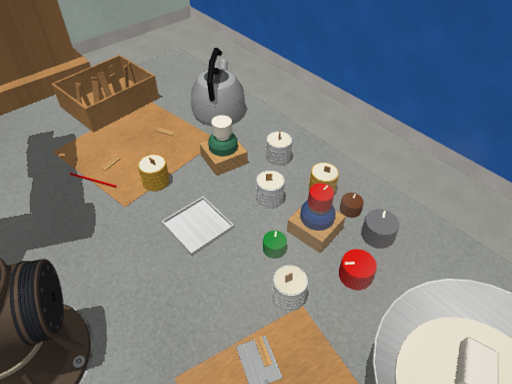

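The top view shows the red cap on the blue bottle at (333,171). Things it could be mistaken for:
- big loose red cap at (395,192)
- brown cap at (332,127)
- grey cap at (377,132)
- green cap at (313,231)
- white cap on the green bottle at (153,172)

I choose the smaller red one, on the blue bottle: side view (321,197). The tray is at (230,273) in the top view and (198,225) in the side view.

```bash
cat > h.py <<'E'
import numpy as np, cv2
from cell import state, read_camera
def ray(c,p):
    d=np.array([(p[0]-c["cx"])/c["fx"],(p[1]-c["cy"])/c["fy"],1.]); T=np.array(c["T"])
    d=T[:3,:3]@d; return T[:3,3],d/np.linalg.norm(d)
def plane(c,p,z):
    o,d=ray(c,p); return o+d*(z-o[2])/d[2]
def tri(*cp):
    A=np.zeros((3,3));b=np.zeros(3);R=[ray(c,p) for c,p in cp]
    for o,d in R: M=np.eye(3)-np.outer(d,d);A+=M;b+=M@o
    X=np.linalg.solve(A,b); return X,[np.linalg.norm(np.cross(X-o,d)) for o,d in R]
def blobs(mask,amin=60):
    cs,_=cv2.findContours(mask.astype(np.uint8),cv2.RETR_EXTERNAL,cv2.CHAIN_APPROX_NONE)
    return [cv2.convexHull(k) for k in cs if cv2.contourArea(k)>amin]
def cen(h):
    m=cv2.moments(h); return np.array([m["m10"]/m["m00"],m["m01"]/m["m00"]])
def red(c):
    i=c["img"].astype(int); return (i[...,0]>90)&(i[...,1]<60)&(i[...,2]<70)
def near(hs,p): return min(hs,key=lambda h:np.linalg.norm(cen(h)-p))
E
python3 - <<'E'
from h import *
t,s=read_camera("top"),read_camera("side")
a,b=near(blobs(red(t)),(333,171)),near(blobs(red(s)),(321,197))
print("cap px",cen(a),cv2.boundingRect(a),cen(b),cv2.boundingRect(b)); print("cap",tri((t,cen(a)),(s,cen(b))))
# tray
def bright(c,p,r):
    g=cv2.cvtColor(c["img"],cv2.COLOR_RGB2GRAY); m=np.zeros_like(g); x,y=p; m[y-r:y+r,x-r:x+r]=(g[y-r:y+r,x-r:x+r]>125)
    m=cv2.morphologyEx(m,cv2.MORPH_CLOSE,np.ones((5,5)));return max(blobs(m),key=cv2.contourArea)
ta,tb=bright(t,(230,273),38),bright(s,(198,225),40)
print("tray",cen(ta),cv2.minAreaRect(ta),cen(tb),tri((t,cen(ta)),(s,cen(tb))))
box=cv2.boxPoints(cv2.minAreaRect(ta)); print([plane(t,p,12).round(0)[:2].tolist() for p in box])
# stand (wood) 
i=t["img"].astype(int); w=(i[...,0]-i[...,2]>25)&(i[...,1]-i[...,2]>8); w[:,:290]=0;w[:,360:]=0;w[:145]=0;w[215:]=0
k=max(blobs(w),key=cv2.contourArea); r=cv2.minAreaRect(k); print("stand",r,plane(t,r[0],50).round(1))
print([plane(t,p,50).round(0)[:2].tolist() for p in cv2.boxPoints(r)])
# tins, tops z=70, by eye
for n,p in dict(tA=(209,120),tB=(289,122),tC=(254,181),tD=(368,263),tE=(131,270),brown=(332,126),grey=(377,131),bigred=(395,192),green=(313,231),other=(153,172)).items(): print(n,plane(t,p,143 if n=="other" else 70 if n[0]=="t" else 30).round(0))
o=np.hstack([cv2.resize(t["img"][140:220,290:420],None,fx=3,fy=3),cv2.resize(s["img"][165:245,265:395],None,fx=3,fy=3)])
cv2.imwrite("pics/crop1.png",o[:,:,::-1]); print(state()["eef_pos"])
E
```

```text
cap px [332.70247934 170.79641873] (319, 157, 29, 29) [316.56792237 193.47545662] (308, 184, 22, 23)
cap (array([ 663.34901053, -156.98329346,  139.46661583]), [np.float64(5.483152685348328), np.float64(5.483152685348338)])
tray [229.86109098 273.82132676] ((229.6780548095703, 273.80242919921875), (58.87751007080078, 59.221092224121094), 1.7899105548858643) [197.70596293 224.71756648] (array([452.89228165,  46.09416948,   7.62342876]), [np.float64(0.9763936854011122), np.float64(0.9763936854010932)])
[[388.0, 112.0], [519.0, 113.0], [517.0, -20.0], [387.0, -18.0]]
stand ((325.00872802734375, 178.2389678955078), (47.975807189941406, 49.36583709716797), 83.1572265625) [ 665.7 -158.8   50. ]
[[711.0, -99.0], [726.0, -206.0], [621.0, -218.0], [606.0, -112.0]]
tA [786.  97.  70.]
tB [785. -77.  70.]
tC [654.  -4.  70.]
tD [ 485. -246.   70.]
tE [460. 251.  70.]
brown [ 788. -177.   30.]
grey [ 778. -279.   30.]
bigred [ 641. -317.   30.]
green [ 551. -136.   30.]
other [658. 197. 143.]
[214.11918567 587.04716818 228.29005068]
```

View pics/crop1.png

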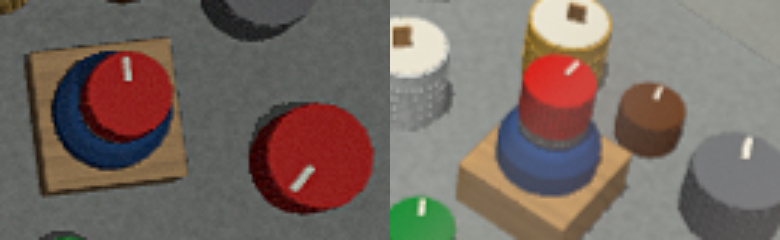

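The crop shows the smaller red cap, mark on top, on the blue bottle. The larger loose red cap is to its right (top view). The side mask missed the shaded lower ribs and the 5 mm ray gap shows it, so I'm redoing it with a hue mask.

```bash
cat >> h.py <<'E'
def red(c):
    i=c["img"].astype(int); m=((i[...,0]>45)&(i[...,0]>2*i[...,1])&(i[...,0]>1.7*i[...,2])).astype(np.uint8)
    return cv2.morphologyEx(m,cv2.MORPH_CLOSE,np.ones((5,5)))
E
python3 - <<'E'
from h import *
t,s=read_camera("top"),read_camera("side")
a,b=near(blobs(red(t)),(333,171)),near(blobs(red(s)),(318,199))
print(cen(a),cv2.boundingRect(a),cv2.boundingRect(b),cen(b)); X,e=tri((t,cen(a)),(s,cen(b))); print("cap",X,e)
(p,r)=cv2.minEnclosingCircle(a); print(p,r, plane(t,p,138))
def ell(c,h):
    # top-face: bounding extents vs predicted
    for z in (105,143): 
        P=np.array([[X[0]+28*np.cos(u),X[1]+28*np.sin(u),z] for u in np.linspace(0,6.28,60)])
        T=np.array(c["T"]);q=(P-T[:3,3])@T[:3,:3]; uv=np.c_[q[:,0]/q[:,2]*c["fx"]+c["cx"],q[:,1]/q[:,2]*c["fy"]+c["cy"]]; print(z,uv.min(0).round(1),uv.max(0).round(1))
ell(t,a);ell(s,b)
E
```

```text
[331.64717208 171.7521059 ] (317, 157, 31, 31) (308, 183, 26, 28) [320.19255952 196.4       ]
cap [ 667.10680102 -160.08587418  128.04804527] [np.float64(0.5387400660711421), np.float64(0.5387400660714251)]
(331.6437072753906, 172.2425079345703) 15.694985389709473 [ 664.90423695 -158.80457511  138.        ]
105 [316.1 160.4] [343.2 187.2]
143 [318.6 156.8] [346.9 184.8]
105 [307.4 194.2] [331.1 212. ]
143 [309.  183.2] [333.5 201.1]
```

Cap centre is (666.5,-159.5), z about 125 by triangulation. That agrees with the stand's centre (665.7,-158.8) and the stated 124. The tray centre is (453,46). Yaw = j1 − j6, so starting at yaw 0 leaves plenty of anticlockwise travel. I'm moving over the cap now.

```bash
python3 -m handwheel '[{"x":0.02,"y":-0.03,"z":0,"spin":-0.5},{"x":0.04,"y":-0.066,"z":0,"spin":-1},{"x":0.06,"y":-0.099,"z":0,"spin":-2},{"x":0.08,"y":-0.132,"z":0,"spin":-3},{"x":0.1,"y":-0.165,"z":0,"spin":-4},{"x":0.12,"y":-0.198,"z":0,"spin":-5},{"x":0.14,"y":-0.231,"z":0,"spin":-6},{"x":0.16,"y":-0.264,"z":0,"spin":-7},{"x":0.18,"y":-0.297,"z":0,"spin":-8},{"x":0.2,"y":-0.33,"z":0,"spin":-9},{"x":0.22,"y":-0.363,"z":0,"spin":-10},{"x":0.24,"y":-0.396,"z":0,"spin":-11},{"x":0.26,"y":-0.429,"z":0,"spin":-12},{"x":0.28,"y":-0.462,"z":0,"spin":-13},{"x":0.3,"y":-0.495,"z":0,"spin":-14},{"x":0.32,"y":-0.528,"z":0,"spin":-14},{"x":0.34,"y":-0.561,"z":0,"spin":-14},{"x":0.36,"y":-0.594,"z":0,"spin":-14},{"x":0.38,"y":-0.627,"z":0,"spin":-14},{"x":0.4,"y":-0.65,"z":0,"spin":-14}]' && python3 -m handwheel '[{"x":0.015,"y":-0.025},{"x":0.03,"y":-0.055},{"x":0.045,"y":-0.08},{"x":0.052,"y":-0.097},{"x":0.052,"y":-0.097},{"x":0.052,"y":-0.097},{"x":0.052,"y":-0.097},{"x":0.052,"y":-0.097}]'; python3 -c "from cell import state;print(state())"
```

```text
{'t': 0.3, 'joints': array([ 1.11541442e+00,  4.91114054e-01,  1.55902724e+00,  2.44278302e-05,
        1.09168888e+00, -1.05618127e-01]), 'qvel': array([ 0.00180324, -0.00028595, -0.00045832,  0.0013753 , -0.00154059,
       -0.0001068 ]), 'tau': array([-8.59425127e-04, -6.11943984e+01, -2.58068222e+01,  6.92453189e-02,
        4.61509998e-02, -8.58818936e-06]), 'eef_pos': array([214.14093614, 587.13270247, 228.48403115]), 'tcp_rot': array([-3.14154606e+00,  2.33916969e-04,  1.22102129e+00]), 'ft_force': array([ 0.13186783, -0.77097139, -0.53741911]), 'moment': array([0.03700885, 0.0210018 , 0.00190355]), 'opening': 1.001701580695276}invalid input
```

```bash
python3 -m handwheel '[{"hand":0.095,"x":0.02,"y":-0.03,"z":0,"spin":-0.5},{"hand":0.095,"x":0.04,"y":-0.066,"z":0,"spin":-1},{"hand":0.095,"x":0.06,"y":-0.099,"z":0,"spin":-2},{"hand":0.095,"x":0.08,"y":-0.132,"z":0,"spin":-3},{"hand":0.095,"x":0.1,"y":-0.165,"z":0,"spin":-4},{"hand":0.095,"x":0.12,"y":-0.198,"z":0,"spin":-5},{"hand":0.095,"x":0.14,"y":-0.231,"z":0,"spin":-6},{"hand":0.095,"x":0.16,"y":-0.264,"z":0,"spin":-7},{"hand":0.095,"x":0.18,"y":-0.297,"z":0,"spin":-8},{"hand":0.095,"x":0.2,"y":-0.33,"z":0,"spin":-9},{"hand":0.095,"x":0.22,"y":-0.363,"z":0,"spin":-10},{"hand":0.095,"x":0.24,"y":-0.396,"z":0,"spin":-11},{"hand":0.095,"x":0.26,"y":-0.429,"z":0,"spin":-12},{"hand":0.095,"x":0.28,"y":-0.462,"z":0,"spin":-13},{"hand":0.095,"x":0.3,"y":-0.495,"z":0,"spin":-14},{"hand":0.095,"x":0.32,"y":-0.528,"z":0,"spin":-14},{"hand":0.095,"x":0.34,"y":-0.561,"z":0,"spin":-14},{"hand":0.095,"x":0.36,"y":-0.594,"z":0,"spin":-14},{"hand":0.095,"x":0.38,"y":-0.627,"z":0,"spin":-14},{"hand":0.095,"x":0.4,"y":-0.65,"z":0,"spin":-14}]'; python3 -c "from cell import state;print(state())"
```

```text
t: 1.97
eef_pos: [614.9, -65.8, 228.6]
tcp_rot: [3.141, -0.0, -0.002]
ft_force: [-0.2, 0.2, -0.8]
opening: 0.998
{'t': 1.9667, 'joints': array([-2.13186798e-01,  4.81395450e-01,  1.57608944e+00, -3.29814035e-04,
        1.08393270e+00, -2.10989816e-01]), 'qvel': array([-0.34401935,  0.37485644, -0.66794029,  0.00841202,  0.29260186,
       -0.34084456]), 'tau': array([ 7.61086866e-01, -6.37712073e+01, -2.22855020e+01, -3.42492631e-02,
       -4.05236240e-01,  2.50693923e-01]), 'eef_pos': array([614.87006427, -65.755275  , 228.62316669]), 'tcp_rot': array([ 3.14127094e+00, -1.10106620e-04, -2.04268442e-03]), 'ft_force': array([-0.21624412,  0.21327959, -0.80093348]), 'moment': array([-0.09853042,  0.01205165,  0.06625337]), 'opening': 0.9975390965424903}
```

```bash
python3 -m handwheel '[{"hand":0.095,"x":0.015,"y":-0.025,"z":0,"spin":0},{"hand":0.095,"x":0.03,"y":-0.055,"z":0,"spin":0},{"hand":0.095,"x":0.045,"y":-0.08,"z":0,"spin":0},{"hand":0.095,"x":0.052,"y":-0.097,"z":-0.01,"spin":0},{"hand":0.095,"x":0.052,"y":-0.097,"z":-0.03,"spin":0},{"hand":0.095,"x":0.052,"y":-0.097,"z":-0.05,"spin":0},{"hand":0.095,"x":0.052,"y":-0.097,"z":-0.065,"spin":0},{"hand":0.095,"x":0.052,"y":-0.097,"z":-0.065,"spin":0},{"hand":0.095,"x":0.052,"y":-0.097,"z":-0.065,"spin":0}]'; python3 - <<'E'
from h import *
t,s=read_camera("top"),read_camera("side")
o=np.hstack([cv2.resize(t["img"][120:240,270:400],None,fx=3,fy=3),cv2.resize(s["img"][120:240,255:385],None,fx=3,fy=3)])
cv2.imwrite("pics/over.png",o[:,:,::-1])
E
```

```text
t: 2.72
eef_pos: [665.8, -159.5, 162.8]
tcp_rot: [-3.141, 0.002, -0.001]
ft_force: [-0.8, 0.7, 0.4]
opening: 0.999
```

View pics/over.png

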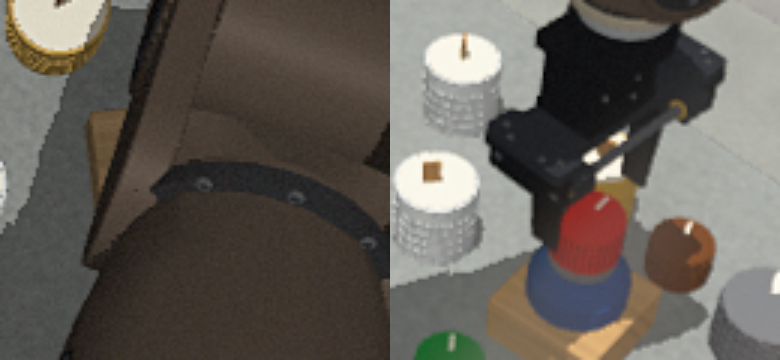

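The jaws straddle the cap (crop (590,235) in the side half), with clear space on both sides. I'm descending so the pads sit around the middle of the cap, with the tips clear of the shoulder, then closing.

```bash
python3 -m handwheel '[{"hand":0.095,"x":0,"y":0,"z":-0.01,"spin":0},{"hand":0.095,"x":0,"y":0,"z":-0.02,"spin":0},{"hand":0.095,"x":0,"y":0,"z":-0.03,"spin":0},{"hand":0.095,"x":0,"y":0,"z":-0.041,"spin":0},{"hand":0.095,"x":0,"y":0,"z":-0.041,"spin":0},{"hand":0.07,"x":0,"y":0,"z":-0.041,"spin":0},{"hand":0.065,"x":0,"y":0,"z":-0.041,"spin":0},{"hand":0.06,"x":0,"y":0,"z":-0.041,"spin":0}]'; python3 -m handwheel '[{"hand":0.058,"x":0,"y":0,"z":0,"spin":0},{"hand":0.056,"x":0,"y":0,"z":0,"spin":0},{"hand":0.05,"x":0,"y":0,"z":0,"spin":0},{"hand":0.05,"x":0,"y":0,"z":0,"spin":0},{"hand":0.05,"x":0,"y":0,"z":0,"spin":0},{"hand":0.05,"x":0,"y":0,"z":0,"spin":0}]';  python3 -c "
from cell import state;s=state();print(s['ft_force'],s['moment'],s['opening']*95.1,s['eef_pos'])"
```

```text
t: 3.48
eef_pos: [666.4, -159.9, 123.1]
tcp_rot: [3.141, -0.001, -0.001]
ft_force: [-0.1, -0.6, 1.0]
opening: 0.844
t: 3.98
eef_pos: [666.7, -159.9, 123.0]
tcp_rot: [3.141, -0.002, -0.001]
ft_force: [4.3, -0.1, -0.2]
opening: 0.588
[ 4.34671761 -0.14643768 -0.16410029] [-0.08414568 -0.70965048 -0.06090084] 55.9211763605871 [ 666.72990562 -159.90041846  123.00866002]
```

Gripped: opening is 55.9 mm, so it's on the 56 mm cap. The cap pushes the tool by +4 N in x, so it's about 1 mm further out. I'll shift with it and press gradually.

```bash
cat > p.py <<'E'
from cell import state;s=state();print('  F',s['ft_force'].round(1),'M',s['moment'].round(2),'pos',s['eef_pos'].round(1),'yaw',round(float(s['tcp_rot'][2])*57.2958,2),'op',round(s['opening']*95.1,1))
E
python3 -m handwheel '[{"hand":0.05,"x":0.0005,"y":0,"z":0,"spin":0},{"hand":0.05,"x":0.001,"y":0,"z":0,"spin":0},{"hand":0.05,"x":0.001,"y":0,"z":0,"spin":0}]'>/dev/null; python3 p.py
python3 -m handwheel '[{"hand":0.05,"x":0,"y":0,"z":-0.001,"spin":0},{"hand":0.05,"x":0,"y":0,"z":-0.002,"spin":0},{"hand":0.05,"x":0,"y":0,"z":-0.003,"spin":0},{"hand":0.05,"x":0,"y":0,"z":-0.003,"spin":0}]'>/dev/null; python3 p.py
```

```text
F [-0.9 -0.8  4.5] M [-0.05  0.11 -0.  ] pos [ 667.  -159.9  122.9] yaw -0.04 op 55.8
  F [-1.5  0.7  6.3] M [-0.05  0.26 -0.04] pos [ 667.  -159.9  120.1] yaw -0.04 op 55.7
```

```bash
for k in 1 ; do
python3 -m handwheel '[{"hand":0.05,"x":0,"y":0,"z":-0.0005,"spin":0},{"hand":0.05,"x":0,"y":0,"z":-0.001,"spin":0},{"hand":0.05,"x":0,"y":0,"z":-0.001,"spin":0}]'>/dev/null; python3 p.py
python3 -m handwheel '[{"hand":0.05,"x":0,"y":0,"z":-0.0005,"spin":0},{"hand":0.05,"x":0,"y":0,"z":-0.001,"spin":0},{"hand":0.05,"x":0,"y":0,"z":-0.001,"spin":0}]'>/dev/null; python3 p.py
done
```

```text
F [-2.6  0.5  6.6] M [-0.04  0.31  0.05] pos [ 667.  -159.9  119.3] yaw -0.04 op 55.6
  F [-1.7 -0.2  9.7] M [0.01 0.38 0.01] pos [ 667.1 -159.9  118.4] yaw -0.04 op 55.8
```

```bash

python3 -m handwheel '[{"hand":0.05,"x":0,"y":0,"z":-0.0005,"spin":0},{"hand":0.05,"x":0,"y":0,"z":-0.0007,"spin":0},{"hand":0.05,"x":0,"y":0,"z":-0.0007,"spin":0}]'>/dev/null; python3 p.py
python3 -m handwheel '[{"hand":0.05,"x":0,"y":0,"z":-0.0005,"spin":0},{"hand":0.05,"x":0,"y":0,"z":-0.0007,"spin":0},{"hand":0.05,"x":0,"y":0,"z":-0.0007,"spin":0}]'>/dev/null; python3 p.py
```

```text
F [-2.6  0.   8.8] M [0.08 0.39 0.02] pos [ 667.1 -159.9  117.8] yaw -0.04 op 55.8
  F [-2.7  0.2 10.2] M [-0.02  0.45  0.01] pos [ 667.  -159.9  117.2] yaw -0.04 op 56.3
```

```bash

python3 -m handwheel '[{"hand":0.05,"x":0,"y":0,"z":-0.0005,"spin":0},{"hand":0.05,"x":0,"y":0,"z":-0.0007,"spin":0},{"hand":0.05,"x":0,"y":0,"z":-0.0007,"spin":0}]'>/dev/null; python3 p.py
```

```text
F [-2.1  0.7 10.4] M [0.02 0.45 0.02] pos [ 667.1 -159.9  116.5] yaw -0.04 op 55.9
```

```bash

python3 -m handwheel '[{"hand":0.05,"x":0,"y":0,"z":-0.0005,"spin":0},{"hand":0.05,"x":0,"y":0,"z":-0.0007,"spin":0},{"hand":0.05,"x":0,"y":0,"z":-0.0007,"spin":0}]'>/dev/null; python3 p.py
```

```text
F [-2.6  0.6 11.2] M [-0.04  0.53 -0.05] pos [ 667.1 -159.9  115.9] yaw -0.04 op 56.0
```

```bash

python3 -m handwheel '[{"hand":0.05,"x":0,"y":0,"z":-0.0005,"spin":0},{"hand":0.05,"x":0,"y":0,"z":-0.0007,"spin":0},{"hand":0.05,"x":0,"y":0,"z":-0.0007,"spin":0}]'>/dev/null; python3 p.py
```

```text
F [-4.7  0.9 14.1] M [0.08 0.76 0.02] pos [ 667.1 -159.9  115.6] yaw -0.03 op 56.1
```

```bash

python3 -m handwheel '[{"hand":0.05,"x":0,"y":0,"z":-0.0005,"spin":0},{"hand":0.05,"x":0,"y":0,"z":-0.0005,"spin":0},{"hand":0.05,"x":0,"y":0,"z":-0.0005,"spin":0}]'>/dev/null; python3 p.py
```

```text
F [-5.2  1.1 16.8] M [0.12 1.   0.01] pos [ 667.1 -159.9  115.6] yaw -0.03 op 55.8
```

Firm stop is at z=115.6, about 7.3 mm down, and the force climbs without motion. I'm easing up 1 mm and starting to turn.

```bash

python3 -m handwheel '[{"hand":0.05,"x":0,"y":0,"z":0.001,"spin":0},{"hand":0.05,"x":0,"y":0,"z":0.0019,"spin":0},{"hand":0.05,"x":0,"y":0,"z":0.0019,"spin":0}]'>/dev/null; python3 p.py
python3 -m handwheel '[{"hand":0.05,"x":0,"y":0,"z":0,"spin":0.2},{"hand":0.05,"x":0,"y":0,"z":0,"spin":0.4},{"hand":0.05,"x":0,"y":0,"z":0,"spin":0.6},{"hand":0.05,"x":0,"y":0,"z":0,"spin":0.6}]'>/dev/null; python3 p.py
```

```text
F [-2.4  0.5 11.5] M [0.02 0.47 0.03] pos [ 667.  -159.9  116.8] yaw -0.04 op 56.2
  F [-2.1 -0.1 10.5] M [-0.06  0.48 -0.  ] pos [ 667.1 -160.   116.6] yaw 3.02 op 56.3
```

```bash

python3 -m handwheel '[{"hand":0.05,"x":0,"y":0,"z":0,"spin":0.4},{"hand":0.05,"x":0,"y":0,"z":0,"spin":0.8},{"hand":0.05,"x":0,"y":0,"z":0,"spin":1.2},{"hand":0.05,"x":0,"y":0,"z":0,"spin":1.6},{"hand":0.05,"x":0,"y":0,"z":0,"spin":2},{"hand":0.05,"x":0,"y":0,"z":0,"spin":2}]'>/dev/null; python3 p.py
python3 -m handwheel '[{"hand":0.05,"x":0,"y":0,"z":0,"spin":0.4},{"hand":0.05,"x":0,"y":0,"z":0,"spin":0.8},{"hand":0.05,"x":0,"y":0,"z":0,"spin":1.2},{"hand":0.05,"x":0,"y":0,"z":0,"spin":1.6},{"hand":0.05,"x":0,"y":0,"z":0,"spin":2},{"hand":0.05,"x":0,"y":0,"z":0,"spin":2}]'>/dev/null; python3 p.py
python3 -m handwheel '[{"hand":0.05,"x":0,"y":0,"z":0,"spin":0.4},{"hand":0.05,"x":0,"y":0,"z":0,"spin":0.8},{"hand":0.05,"x":0,"y":0,"z":0,"spin":1.2},{"hand":0.05,"x":0,"y":0,"z":0,"spin":1.6},{"hand":0.05,"x":0,"y":0,"z":0,"spin":2},{"hand":0.05,"x":0,"y":0,"z":0,"spin":2}]'>/dev/null; python3 p.py
python3 - <<'E'
from h import *
s=read_camera("side")
cv2.imwrite("pics/turn.png",cv2.resize(s["img"][150:230,265:375],None,fx=5,fy=5)[:,:,::-1])
E
```

```text
F [ 1.1 -0.3 10.1] M [-0.03  0.04 -0.02] pos [ 667.6 -160.1  116.8] yaw 13.08 op 56.1
  F [ 0.4 -0.5 10.5] M [-0.06  0.04 -0.01] pos [ 667.7 -160.1  116.8] yaw 23.09 op 56.1
  F [-0.6 -0.7  9.9] M [-0.03 -0.03  0.02] pos [ 667.6 -160.1  116.8] yaw 33.09 op 56.0
```

View pics/turn.png

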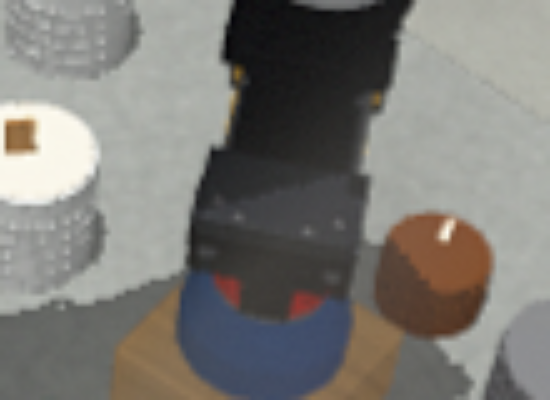

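Torque is nil through 33° and the mark is hidden under the gripper; in the crop the red cap is visible at (265,300), still held. From here I'll go in 1° steps, each guarded so that the chain stops as soon as the torque rises.

```bash
cat > g.py <<'E'
from cell import state;import sys
s=state();mz=s['moment'][2];print(round(float(s['tcp_rot'][2])*57.2958,1),mz.round(3),s['ft_force'].round(1));sys.exit(abs(mz)>0.12)
E
python3 -m handwheel '[{"hand":0.05,"x":0,"y":0,"z":0,"spin":0.4},{"hand":0.05,"x":0,"y":0,"z":0,"spin":0.8},{"hand":0.05,"x":0,"y":0,"z":0,"spin":1.2},{"hand":0.05,"x":0,"y":0,"z":0,"spin":1.6},{"hand":0.05,"x":0,"y":0,"z":0,"spin":2},{"hand":0.05,"x":0,"y":0,"z":0,"spin":2}]'>/dev/null; python3 g.py &&
python3 -m handwheel '[{"hand":0.05,"x":0,"y":0,"z":0,"spin":0.2},{"hand":0.05,"x":0,"y":0,"z":0,"spin":0.2}]'>/dev/null && python3 g.py &&
python3 -m handwheel '[{"hand":0.05,"x":0,"y":0,"z":0,"spin":0.2},{"hand":0.05,"x":0,"y":0,"z":0,"spin":0.2}]'>/dev/null && python3 g.py &&
python3 -m handwheel '[{"hand":0.05,"x":0,"y":0,"z":0,"spin":0.2},{"hand":0.05,"x":0,"y":0,"z":0,"spin":0.2}]'>/dev/null && python3 g.py &&
python3 -m handwheel '[{"hand":0.05,"x":0,"y":0,"z":0,"spin":0.2},{"hand":0.05,"x":0,"y":0,"z":0,"spin":0.2}]'>/dev/null && python3 g.py &&
python3 -m handwheel '[{"hand":0.05,"x":0,"y":0,"z":0,"spin":0.2},{"hand":0.05,"x":0,"y":0,"z":0,"spin":0.2}]'>/dev/null && python3 g.py &&
python3 -m handwheel '[{"hand":0.05,"x":0,"y":0,"z":0,"spin":0.2},{"hand":0.05,"x":0,"y":0,"z":0,"spin":0.2}]'>/dev/null && python3 g.py &&
python3 -m handwheel '[{"hand":0.05,"x":0,"y":0,"z":0,"spin":0.2},{"hand":0.05,"x":0,"y":0,"z":0,"spin":0.2}]'>/dev/null && python3 g.py &&
python3 -m handwheel '[{"hand":0.05,"x":0,"y":0,"z":0,"spin":0.2},{"hand":0.05,"x":0,"y":0,"z":0,"spin":0.2}]'>/dev/null && python3 g.py &&
python3 -m handwheel '[{"hand":0.05,"x":0,"y":0,"z":0,"spin":0.2},{"hand":0.05,"x":0,"y":0,"z":0,"spin":0.2}]'>/dev/null && python3 g.py &&
python3 -m handwheel '[{"hand":0.05,"x":0,"y":0,"z":0,"spin":0.2},{"hand":0.05,"x":0,"y":0,"z":0,"spin":0.2}]'>/dev/null && python3 g.py; python3 p.py
```

```text
43.1 -0.003 [-0.3  0.6  9.9]
  F [-0.3  0.6  9.9] M [-0.06  0.   -0.  ] pos [ 667.6 -160.1  116.8] yaw 43.08 op 56.2False
```

```bash
sed -i 's/sys.exit(abs(mz)>0.12)/sys.exit(int(abs(mz)>0.12))/' g.py
python3 -m handwheel '[{"hand":0.05,"x":0,"y":0,"z":0,"spin":0.2},{"hand":0.05,"x":0,"y":0,"z":0,"spin":0.2}]'>/dev/null && python3 g.py &&
python3 -m handwheel '[{"hand":0.05,"x":0,"y":0,"z":0,"spin":0.2},{"hand":0.05,"x":0,"y":0,"z":0,"spin":0.2}]'>/dev/null && python3 g.py &&
python3 -m handwheel '[{"hand":0.05,"x":0,"y":0,"z":0,"spin":0.2},{"hand":0.05,"x":0,"y":0,"z":0,"spin":0.2}]'>/dev/null && python3 g.py &&
python3 -m handwheel '[{"hand":0.05,"x":0,"y":0,"z":0,"spin":0.2},{"hand":0.05,"x":0,"y":0,"z":0,"spin":0.2}]'>/dev/null && python3 g.py &&
python3 -m handwheel '[{"hand":0.05,"x":0,"y":0,"z":0,"spin":0.2},{"hand":0.05,"x":0,"y":0,"z":0,"spin":0.2}]'>/dev/null && python3 g.py &&
python3 -m handwheel '[{"hand":0.05,"x":0,"y":0,"z":0,"spin":0.2},{"hand":0.05,"x":0,"y":0,"z":0,"spin":0.2}]'>/dev/null && python3 g.py &&
python3 -m handwheel '[{"hand":0.05,"x":0,"y":0,"z":0,"spin":0.2},{"hand":0.05,"x":0,"y":0,"z":0,"spin":0.2}]'>/dev/null && python3 g.py &&
python3 -m handwheel '[{"hand":0.05,"x":0,"y":0,"z":0,"spin":0.2},{"hand":0.05,"x":0,"y":0,"z":0,"spin":0.2}]'>/dev/null && python3 g.py &&
python3 -m handwheel '[{"hand":0.05,"x":0,"y":0,"z":0,"spin":0.2},{"hand":0.05,"x":0,"y":0,"z":0,"spin":0.2}]'>/dev/null && python3 g.py &&
python3 -m handwheel '[{"hand":0.05,"x":0,"y":0,"z":0,"spin":0.2},{"hand":0.05,"x":0,"y":0,"z":0,"spin":0.2}]'>/dev/null && python3 g.py; python3 p.py
```

```text
44.0 -0.043 [ 0.6 -0.7 10.7]
45.0 -0.028 [ 0.5 -0.  10.5]
46.0 -0.061 [-0.5  0.  10.3]
47.0 0.009 [-0.8  0.3 11.2]
48.0 -0.02 [-0.6 -0.5  9.9]
49.0 -0.059 [ 0.5  0.3 11.2]
50.0 -0.036 [ 0.5  0.  10.3]
51.0 -0.007 [-0.  -0.7 10.6]
52.0 -0.03 [ 0.6 -0.2 10.3]
53.0 -0.006 [ 0.  -0.3 10.1]
  F [ 0.  -0.3 10.1] M [-0.08  0.02 -0.01] pos [ 667.6 -160.1  116.8] yaw 53.02 op 55.8
```

```bash

python3 -m handwheel '[{"hand":0.05,"x":0,"y":0,"z":0,"spin":0.2},{"hand":0.05,"x":0,"y":0,"z":0,"spin":0.2}]'>/dev/null && python3 g.py &&
python3 -m handwheel '[{"hand":0.05,"x":0,"y":0,"z":0,"spin":0.2},{"hand":0.05,"x":0,"y":0,"z":0,"spin":0.2}]'>/dev/null && python3 g.py &&
python3 -m handwheel '[{"hand":0.05,"x":0,"y":0,"z":0,"spin":0.2},{"hand":0.05,"x":0,"y":0,"z":0,"spin":0.2}]'>/dev/null && python3 g.py &&
python3 -m handwheel '[{"hand":0.05,"x":0,"y":0,"z":0,"spin":0.2},{"hand":0.05,"x":0,"y":0,"z":0,"spin":0.2}]'>/dev/null && python3 g.py &&
python3 -m handwheel '[{"hand":0.05,"x":0,"y":0,"z":0,"spin":0.2},{"hand":0.05,"x":0,"y":0,"z":0,"spin":0.2}]'>/dev/null && python3 g.py &&
python3 -m handwheel '[{"hand":0.05,"x":0,"y":0,"z":0,"spin":0.2},{"hand":0.05,"x":0,"y":0,"z":0,"spin":0.2}]'>/dev/null && python3 g.py &&
python3 -m handwheel '[{"hand":0.05,"x":0,"y":0,"z":0,"spin":0.2},{"hand":0.05,"x":0,"y":0,"z":0,"spin":0.2}]'>/dev/null && python3 g.py &&
python3 -m handwheel '[{"hand":0.05,"x":0,"y":0,"z":0,"spin":0.2},{"hand":0.05,"x":0,"y":0,"z":0,"spin":0.2}]'>/dev/null && python3 g.py &&
python3 -m handwheel '[{"hand":0.05,"x":0,"y":0,"z":0,"spin":0.2},{"hand":0.05,"x":0,"y":0,"z":0,"spin":0.2}]'>/dev/null && python3 g.py &&
python3 -m handwheel '[{"hand":0.05,"x":0,"y":0,"z":0,"spin":0.2},{"hand":0.05,"x":0,"y":0,"z":0,"spin":0.2}]'>/dev/null && python3 g.py &&
python3 -m handwheel '[{"hand":0.05,"x":0,"y":0,"z":0,"spin":0.2},{"hand":0.05,"x":0,"y":0,"z":0,"spin":0.2}]'>/dev/null && python3 g.py &&
python3 -m handwheel '[{"hand":0.05,"x":0,"y":0,"z":0,"spin":0.2},{"hand":0.05,"x":0,"y":0,"z":0,"spin":0.2}]'>/dev/null && python3 g.py; python3 p.py
```

```text
54.0 -0.013 [ 0.3 -0.6  9.8]
55.0 0.016 [ 0.   0.4 10.4]
56.0 -0.024 [-0.6  0.7 10.4]
57.0 0.041 [ 0.6  0.6 10.2]
58.0 -0.01 [ 0.2  0.9 10.2]
59.0 -0.021 [-0.1 -0.1 11.2]
60.0 -0.051 [ 0.5  0.1 10.6]
61.0 -0.12 [ 1.1  0.4 10.2]
62.0 -0.441 [ 1.8 -0.4  9.4]
  F [ 1.8 -0.4  9.4] M [ 0.02 -0.29 -0.44] pos [ 667.9 -160.   116.9] yaw 61.97 op 55.9
```

Torque went −0.05, −0.12, −0.44 Nm at 60, 61 and 62°, so that's the stop. I'm backing off 8.5° and then lifting gently, with a check for any pull.

```bash
cat > l.py <<'E'
from cell import state;import sys
s=state();f=s['ft_force'];print(s['eef_pos'].round(1),f.round(1),s['moment'].round(2),round(s['opening']*95.1,1));sys.exit(int(f[2]<-3.5))
E
python3 -m handwheel '[{"hand":0.05,"x":0,"y":0,"z":0,"spin":-0.4},{"hand":0.05,"x":0,"y":0,"z":0,"spin":-0.8},{"hand":0.05,"x":0,"y":0,"z":0,"spin":-1.2},{"hand":0.05,"x":0,"y":0,"z":0,"spin":-1.7},{"hand":0.05,"x":0,"y":0,"z":0,"spin":-1.7}]'; python3 l.py &&
python3 -m handwheel '[{"hand":0.05,"x":0,"y":0,"z":0.001,"spin":0},{"hand":0.05,"x":0,"y":0,"z":0.002,"spin":0},{"hand":0.05,"x":0,"y":0,"z":0.003,"spin":0},{"hand":0.05,"x":0,"y":0,"z":0.003,"spin":0}]'>/dev/null && python3 l.py &&
python3 -m handwheel '[{"hand":0.05,"x":0,"y":0,"z":0.001,"spin":0},{"hand":0.05,"x":0,"y":0,"z":0.002,"spin":0},{"hand":0.05,"x":0,"y":0,"z":0.003,"spin":0},{"hand":0.05,"x":0,"y":0,"z":0.003,"spin":0}]'>/dev/null && python3 l.py &&
python3 -m handwheel '[{"hand":0.05,"x":0,"y":0,"z":0.001,"spin":0},{"hand":0.05,"x":0,"y":0,"z":0.002,"spin":0},{"hand":0.05,"x":0,"y":0,"z":0.002,"spin":0}]'>/dev/null && python3 l.py &&
python3 -m handwheel '[{"hand":0.05,"x":0,"y":0,"z":0.001,"spin":0},{"hand":0.05,"x":0,"y":0,"z":0.002,"spin":0},{"hand":0.05,"x":0,"y":0,"z":0.002,"spin":0}]'>/dev/null && python3 l.py &&
python3 -m handwheel '[{"hand":0.05,"x":0,"y":0,"z":0.001,"spin":0},{"hand":0.05,"x":0,"y":0,"z":0.002,"spin":0},{"hand":0.05,"x":0,"y":0,"z":0.002,"spin":0}]'>/dev/null && python3 l.py &&
python3 -m handwheel '[{"hand":0.05,"x":0,"y":0,"z":0.001,"spin":0},{"hand":0.05,"x":0,"y":0,"z":0.002,"spin":0},{"hand":0.05,"x":0,"y":0,"z":0.002,"spin":0}]'>/dev/null && python3 l.py
```

```text
t: 12.78
eef_pos: [667.7, -160.0, 116.9]
tcp_rot: [3.14, -0.001, 0.93]
ft_force: [0.4, -0.5, 10.3]
opening: 0.589
[ 667.7 -160.   116.9] [ 0.4 -0.5 10.3] [ 0.03 -0.07  0.02] 56.1
[ 667.6 -160.   119.7] [0.4 0.4 7.6] [ 0.   -0.19  0.02] 55.8
[ 667.6 -160.   122.4] [1.9 0.2 5.5] [-0.06 -0.29 -0.02] 56.0
[ 667.1 -159.8  123.6] [ 1.4 -0.7  3.8] [-0.09 -0.11  0.03] 56.2
[ 667.  -159.7  125.3] [ 0.7  0.8 -0.7] [-0.07 -0.09  0.06] 56.0
[ 667.1 -159.8  127.6] [0.9 0.7 0.2] [-0.06 -0.02 -0.  ] 55.9
[ 667.2 -159.8  129.8] [-0.3  0.5 -0.1] [-0.01  0.03  0.03] 55.6
```

It's free: 7 mm above the locked height with no pull. Now lifting clear, straight up.

```bash

python3 -m handwheel '[{"hand":0.05,"x":0,"y":0,"z":0.003,"spin":0},{"hand":0.05,"x":0,"y":0,"z":0.007,"spin":0},{"hand":0.05,"x":0,"y":0,"z":0.012,"spin":0},{"hand":0.05,"x":0,"y":0,"z":0.018,"spin":0},{"hand":0.05,"x":0,"y":0,"z":0.025,"spin":0},{"hand":0.05,"x":0,"y":0,"z":0.032,"spin":0},{"hand":0.05,"x":0,"y":0,"z":0.039,"spin":0},{"hand":0.05,"x":0,"y":0,"z":0.046,"spin":0},{"hand":0.05,"x":0,"y":0,"z":0.054,"spin":0},{"hand":0.05,"x":0,"y":0,"z":0.06,"spin":0},{"hand":0.05,"x":0,"y":0,"z":0.06,"spin":0}]'; python3 l.py; python3 - <<'E'
from h import *
s=read_camera("side")
cv2.imwrite("pics/lift.png",cv2.resize(s["img"][120:250,250:390],None,fx=4,fy=4)[:,:,::-1])
E
```

```text
t: 15.37
eef_pos: [667.6, -160.0, 191.3]
tcp_rot: [3.139, -0.001, 0.933]
ft_force: [0.5, 0.1, -0.9]
opening: 0.588
[ 667.6 -160.   191.3] [ 0.5  0.1 -0.9] [-0.01 -0.03 -0.01] 55.9
```

View pics/lift.png

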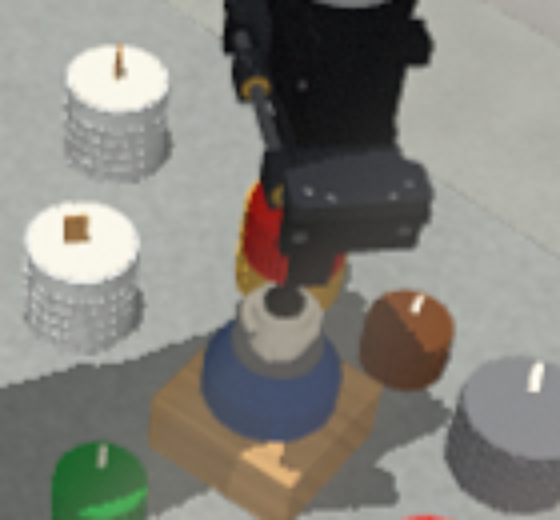

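The cap is in the fingers and the neck is bare. In the crop the cap is at (265,240) and the neck at (280,325). I'm carrying it to the tray.

```bash

python3 -m handwheel '[{"hand":0.05,"x":-0.005,"y":0.005,"z":0,"spin":0},{"hand":0.05,"x":-0.015,"y":0.015,"z":0,"spin":0},{"hand":0.05,"x":-0.03,"y":0.03,"z":0,"spin":0},{"hand":0.05,"x":-0.047,"y":0.046,"z":0,"spin":0},{"hand":0.05,"x":-0.065,"y":0.063,"z":0,"spin":0},{"hand":0.05,"x":-0.083,"y":0.08,"z":0,"spin":0},{"hand":0.05,"x":-0.101,"y":0.097,"z":0,"spin":0},{"hand":0.05,"x":-0.119,"y":0.114,"z":0,"spin":0},{"hand":0.05,"x":-0.137,"y":0.131,"z":0,"spin":0},{"hand":0.05,"x":-0.155,"y":0.148,"z":0,"spin":0},{"hand":0.05,"x":-0.172,"y":0.165,"z":0,"spin":0},{"hand":0.05,"x":-0.187,"y":0.18,"z":0,"spin":0},{"hand":0.05,"x":-0.2,"y":0.193,"z":0,"spin":0},{"hand":0.05,"x":-0.209,"y":0.202,"z":0,"spin":0},{"hand":0.05,"x":-0.214,"y":0.206,"z":0,"spin":0},{"hand":0.05,"x":-0.214,"y":0.206,"z":0,"spin":0}]'; 
python3 -m handwheel '[{"hand":0.05,"x":0,"y":0,"z":-0.005,"spin":0},{"hand":0.05,"x":0,"y":0,"z":-0.015,"spin":0},{"hand":0.05,"x":0,"y":0,"z":-0.03,"spin":0},{"hand":0.05,"x":0,"y":0,"z":-0.045,"spin":0},{"hand":0.05,"x":0,"y":0,"z":-0.06,"spin":0},{"hand":0.05,"x":0,"y":0,"z":-0.075,"spin":0},{"hand":0.05,"x":0,"y":0,"z":-0.09,"spin":0},{"hand":0.05,"x":0,"y":0,"z":-0.105,"spin":0},{"hand":0.05,"x":0,"y":0,"z":-0.12,"spin":0},{"hand":0.05,"x":0,"y":0,"z":-0.132,"spin":0},{"hand":0.05,"x":0,"y":0,"z":-0.141,"spin":0},{"hand":0.05,"x":0,"y":0,"z":-0.147,"spin":0},{"hand":0.05,"x":0,"y":0,"z":-0.15,"spin":0},{"hand":0.05,"x":0,"y":0,"z":-0.15,"spin":0}]'
python3 l.py; python3 - <<'E'
from h import *
s=read_camera("side")
cv2.imwrite("pics/tray.png",cv2.resize(s["img"][130:280,120:280],None,fx=3,fy=3)[:,:,::-1])
E
```

```text
t: 16.75
eef_pos: [452.4, 46.8, 189.6]
tcp_rot: [-3.141, 0.0, 0.934]
ft_force: [-0.2, -0.4, -0.1]
opening: 0.586
t: 17.92
eef_pos: [453.3, 46.0, 39.1]
tcp_rot: [-3.141, 0.0, 0.933]
ft_force: [-0.1, -0.1, -0.3]
opening: 0.588
[453.3  46.   39.1] [-0.1 -0.1 -0.3] [-0.04 -0.   -0.  ] 56.0
```

View pics/tray.png

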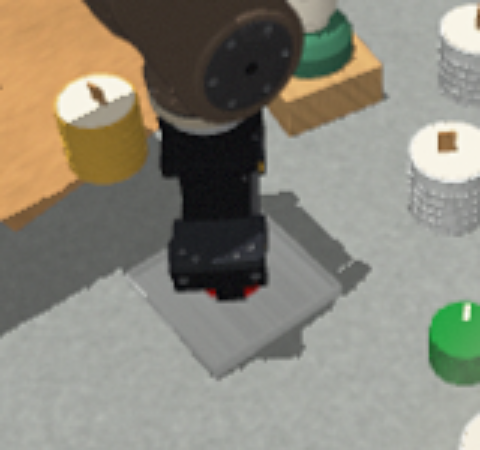

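The cap is above the middle of the tray (crop (232,292)). I'm lowering to just above the expected contact, then by feel.

```bash
cat > d.py <<'E'
from cell import state;import sys
s=state();f=s['ft_force'];print(s['eef_pos'].round(1),f.round(1));sys.exit(int(f[2]>2.2))
E
python3 -m handwheel '[{"hand":0.05,"x":0,"y":0,"z":-0.004,"spin":0},{"hand":0.05,"x":0,"y":0,"z":-0.008,"spin":0},{"hand":0.05,"x":0,"y":0,"z":-0.012,"spin":0},{"hand":0.05,"x":0,"y":0,"z":-0.015,"spin":0},{"hand":0.05,"x":0,"y":0,"z":-0.015,"spin":0}]'>/dev/null; python3 d.py &&
python3 -m handwheel '[{"hand":0.05,"x":0,"y":0,"z":-0.001,"spin":0},{"hand":0.05,"x":0,"y":0,"z":-0.001,"spin":0}]'>/dev/null && python3 d.py &&
python3 -m handwheel '[{"hand":0.05,"x":0,"y":0,"z":-0.001,"spin":0},{"hand":0.05,"x":0,"y":0,"z":-0.001,"spin":0}]'>/dev/null && python3 d.py &&
python3 -m handwheel '[{"hand":0.05,"x":0,"y":0,"z":-0.0007,"spin":0},{"hand":0.05,"x":0,"y":0,"z":-0.0007,"spin":0}]'>/dev/null && python3 d.py &&
python3 -m handwheel '[{"hand":0.05,"x":0,"y":0,"z":-0.0007,"spin":0},{"hand":0.05,"x":0,"y":0,"z":-0.0007,"spin":0}]'>/dev/null && python3 d.py &&
python3 -m handwheel '[{"hand":0.05,"x":0,"y":0,"z":-0.0007,"spin":0},{"hand":0.05,"x":0,"y":0,"z":-0.0007,"spin":0}]'>/dev/null && python3 d.py &&
python3 -m handwheel '[{"hand":0.05,"x":0,"y":0,"z":-0.0007,"spin":0},{"hand":0.05,"x":0,"y":0,"z":-0.0007,"spin":0}]'>/dev/null && python3 d.py
```

```text
[453.   46.2  24. ] [ 0.   0.4 -1. ]
[453.2  46.2  23.5] [-0.7 -0.2 -0.7]
[453.2  46.2  22.6] [-0.3  0.  -0.3]
[453.2  46.2  21.8] [ 0.4 -0.9 -0.4]
[453.2  46.2  21.1] [-0.9  0.7 -0.3]
[453.2  46.2  20.9] [-2.1  0.6  7.9]
```

Contact is at z≈21, exactly as predicted. I'm opening slowly to 75 mm (it fits inside the walls) and then rising.

```bash

python3 -m handwheel '[{"hand":0.056,"x":0,"y":0,"z":0.0003,"spin":0},{"hand":0.058,"x":0,"y":0,"z":0.0003,"spin":0},{"hand":0.062,"x":0,"y":0,"z":0.0003,"spin":0},{"hand":0.068,"x":0,"y":0,"z":0.0003,"spin":0},{"hand":0.075,"x":0,"y":0,"z":0.0003,"spin":0},{"hand":0.075,"x":0,"y":0,"z":0.0003,"spin":0},{"hand":0.075,"x":0,"y":0,"z":0.0003,"spin":0},{"hand":0.075,"x":0,"y":0,"z":0.0003,"spin":0}]'; python3 p.py
python3 -m handwheel '[{"hand":0.075,"x":0,"y":0,"z":0.005,"spin":0},{"hand":0.075,"x":0,"y":0,"z":0.015,"spin":0},{"hand":0.075,"x":0,"y":0,"z":0.03,"spin":0},{"hand":0.075,"x":0,"y":0,"z":0.05,"spin":0},{"hand":0.075,"x":0,"y":0,"z":0.075,"spin":0},{"hand":0.075,"x":0,"y":0,"z":0.1,"spin":0},{"hand":0.075,"x":0,"y":0,"z":0.13,"spin":0},{"hand":0.075,"x":0,"y":0,"z":0.16,"spin":0},{"hand":0.075,"x":0,"y":0,"z":0.18,"spin":0},{"hand":0.075,"x":0,"y":0.03,"z":0.18,"spin":0},{"hand":0.075,"x":0,"y":0.065,"z":0.18,"spin":0},{"hand":0.075,"x":0,"y":0.105,"z":0.18,"spin":0},{"hand":0.075,"x":0,"y":0.145,"z":0.18,"spin":0},{"hand":0.075,"x":0,"y":0.18,"z":0.18,"spin":0},{"hand":0.075,"x":0,"y":0.21,"z":0.18,"spin":0},{"hand":0.075,"x":0,"y":0.23,"z":0.18,"spin":0},{"hand":0.075,"x":0,"y":0.24,"z":0.18,"spin":0},{"hand":0.075,"x":0,"y":0.24,"z":0.18,"spin":0},{"hand":0.075,"x":0,"y":0.24,"z":0.18,"spin":0},{"hand":0.075,"x":0,"y":0.24,"z":0.18,"spin":0}]'; python3 - <<'E'
from h import *
t,s=read_camera("top"),read_camera("side")
T,S=blobs(red(t)),blobs(red(s))
a,b=near(T,(230,268)),near(S,(200,218)); print(cen(a),cen(b),tri((t,cen(a)),(s,cen(b))))
cv2.imwrite("pics/end.png",np.hstack([cv2.resize(t["img"],(400,300)),cv2.resize(s["img"],(400,300))])[:,:,::-1])
E
```

```text
t: 19.88
eef_pos: [453.2, 46.2, 20.7]
tcp_rot: [-3.142, -0.0, 0.933]
ft_force: [-0.2, -0.6, -0.3]
opening: 0.786
  F [-0.2 -0.6 -0.3] M [ 0.02 -0.02 -0.03] pos [453.2  46.2  20.7] yaw 53.46 op 74.7
t: 21.55
eef_pos: [453.1, 285.0, 200.8]
tcp_rot: [-3.142, 0.0, 0.932]
ft_force: [0.0, -0.2, -0.0]
opening: 0.787
[229.61074039 274.19510645] [196.74304822 220.41605069] (array([452.69469848,  46.01538399,  25.10159386]), [np.float64(0.24437358695679087), np.float64(0.24437358695677766)])
```

View pics/end.png

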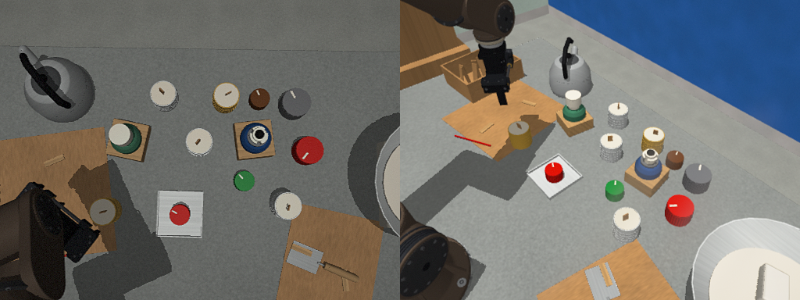

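The cap stands upright, mark up, in the middle of the tray: (180,214) in the top half and (553,172) in the side half. It measures (452.7,46.0,25), with the tray centre at (453,46). The tins and the other bottle look unmoved, and the arm is clear. Handing in.

```bash
python3 -c "
from cell import job_done,state; print(state()['ft_force'],state()['t']); print(job_done())"
```

```text
[ 0.10281525 -0.48797007  1.11509136] 21.65
the job is handed in; nothing more can be done
None
```

The blue bottle is open: its red cap stands right way up and let go in the middle of the tin tray. I handed the job in at 21.7 s; it reports no verdict.

- **Pressing:** I pushed the cap down by feel and met the firm stop 7.3 mm down, with at most about 17 N at the wrist. I then eased up about 1 mm.
- **Turning:** it turned anticlockwise with almost no torque until the stops at about 62°. The torque there reached 0.44 N m, so I backed off 8.5°.
- **Lifting and placing:** the cap came off with no pull. I lowered it until it touched the tray, at about 8 N and the expected height, then opened the jaws.

**Last checks:** two camera views put the cap centre within about 1 mm of the tray centre. Its height came out at 25 mm against the 22 mm expected. That is inside the 18–26 mm band but close to its top, and such height readings ran about 4 mm high on the locked cap too. Touching down at the predicted height fits the cap sitting flat on the tray floor. By eye, the tins and the other bottle had not moved, and the arm was clear of everything.

**What went wrong on the way:**
- My first side-view colour mask missed part of the cap, leaving a 5 mm mismatch between the views, so I redid it before moving.
- One move was refused because its rows had no "hand" value; nothing moved.
- A faulty guard script stopped the turning once, harmlessly.

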